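# Pin and clip the arm of a bench printing press

## Robot

A 6-joint arm with a two-finger parallel gripper is mounted at the origin on the work surface. World frame = base frame: x ahead of the robot, y to its left, z up, the work surface at z = 0. Lengths are in m, angles in rad, forces in N, time in s.
With the tool pointing down it reaches from about 0.3 to 0.95 m from the base axis. Payload 3.1 kg.
Tool frame: the origin (TCP) lies midway between the tips of the shut fingers; the grasp point (between the pads) lies 19 mm behind it (ctrl.grasp_offset is the distance from the TCP to the grasp point, in m); z points along the fingers, y is the line along which they close (so a half turn about z gives the same grasp; the last joint's range is limited). The gripper opens to 85 mm and grips with 20 to 120 N. Pads are 22 mm wide; open, the fingers measure 114 mm over their backs; the gripper's body (76 mm by 85 mm) begins 54 mm behind the grasp point. The pads swing forward as they close: fully open they stand 13 mm farther back than shut.
Start: joints at [-1.242, 0.308, 1.634, -0, 1.2, -0.07], TCP at [0.243, -0.576, 0.231] pointing down, gripper open.
Joint ranges: [-3.06, 3.06], [-0.79, 1.96], [0.05, 2.63], [-1.19, 4.34], [0.05, 2.64], [-2.94, 2.94]. Speed limits (rad/s): [2.79, 2.79, 3.14, 3.14, 3.14, 3.14].

## Interface

Orientations are given as [roll, pitch, yaw] about the fixed x, y, z axes, in that order (R = Rz(yaw) Ry(pitch) Rx(roll)).
In Python, from rig import ctrl gives the robot as it stands.
- The arm moves only by the tool step_arm, never from a script. Its argument "motion" is a list of rows, each a list of 6 numbers: the shift along the tool's x, y, z normalised to -1 to 1, where 1 is 0.15 m, then the turn, a rotation vector about the tool's x, y, z normalised to -1 to 1, where 1 is pi/2 rad. In form: [[dx, dy, dz, ax, ay, az], ...]. A call has 1 to 8 rows; each row shifts and turns the commanded pose from where the row before left it, along the tool's axes as they then stand; what a row does not reach is not made up. A row lasts 1/12 s, in which the tool goes at most 41.7 mm and 7.16 degrees, less where a joint would pass 70% of its speed; a pose out of reach is approached as far as the arm can. A call with a number of a shift or a turn outside -1 to 1 is refused whole. A call with a gripper value outside its range is refused whole. "grip" is the closure in counts, from 0 (fully open) to 255 (shut), set as the call begins (left out, the last holds). The fingers move at their own pace and stop on an object; the grip force is fixed at half the most. Time passes only in rows, so rows that do not move let the fingers close. It gives the time, the measured TCP pose, the force and the opening at its end, in the units of the state.
- ctrl.get_obs(): the state, without advancing time (a new reading comes with each control period).
- ctrl.get_image(name): name is "scene" or "top" or "wrist"; returns a dict with "image" (400x640x3 uint8, red, green, blue), "mtx" (3x3 intrinsics, pixels), "camera_from_world" (4x4, takes a point from world to camera coordinates). Camera axes: x right, y down, z forward; pixel columns grow to the right and rows downward; lengths in m; the calibration is good to about 2 mm. The wrist camera is an equidistant fisheye: a pixel r from the principal point sees the ray r / f radians off the axis. A picture is of the moment at which its call begins. There is no depth.
- ctrl.job_done(): hands the job in, once; it reports no verdict.
The state is a dict: "time": time; "joint_positions": joint angles; "dq": joint speeds; "tau": joint torques, N m; "tool_pos": TCP position; "orientation": TCP orientation; "force": force on the tool from outside, world axes, zero at the start; "wrist_torque": the same for the moment, N m; "gripper_width": finger opening in m.
Only numpy, scipy, OpenCV 4.12 (cv2) and the standard library are available. Lean on these libraries where they do the work, as an engineer would, in place of code of your own. Each camera call takes 0.05 s, during which the arm holds its last target. There are 200 camera calls.

## Task

Push the brass-headed hinge pin of the little green printing press fully home, so that its cross hole comes out past the fork, then take the red-gripped hairpin clip from its wooden block and slide it straight down through the hole until the springy leg has snapped over the shank and hugs it, and press it firmly down on its stop with about 20 N. Feel for the stops and never lean on the press with more than 40 N; leave the clip standing there, let go, and do not disturb the inks and tools around.

Things in the scene. Friction and masses are not known exactly. Their poses are not given: they have to be found in the camera images.
- press: green bench press, fixed. Origin on the table top under the middle of its hinge pin; z up, y along the pin from brass head to drilled end, x along the press's arm. Bed x -60 to +210, y -95 to +95 mm, 28 high. Arm and platen on the +x side, |y| < 60. Fork of two green cheeks: outer faces y = -22 and +22 mm, 36 mm wide in x, top 16 mm above the pin's axis
- fork_mid (a point): point on the pin's axis, midway between the cheeks, for the fork's middle setting: fixed to the bed, 112 mm above the table. The fork with pin and arm stands on a screw jack set anywhere from 14 mm lower to 14 mm higher than this point, and that setting is not measured: the true axis is 98 to 126 mm above the table, to be felt or seen
- hole_mid (a point): where the pin's cross hole will be once the pin is home, for the fork's middle setting (fixed to the bed, height again uncertain by 14 mm either way): 38 mm along +y from fork_mid. Pin: steel shank 20 mm in diameter; vertical hole 7 mm square right through it, mouth slightly bevelled; the shank's end (yellow ring) is 18 mm past the hole
- pin (a joint): how far the pin is pushed in along +y, m: 0 pulled back, 0.030 home, head on the cheek, a hard stop. Starts at 0 to 0.008, the hole then hidden in the fork. Brass head, 32 mm in diameter, 10 thick: its outer face is 32 mm from fork_mid towards -y when home, 62 at 0. The pin slides without turning against 3 to 5 N and stays where it is left
- clip_grip (a point): centre of the clip's red grip, 30 (x) x 14 (y) x 32 (z) mm; clip axes: z up, x from straight to springy leg. A steel loop rises to 29 mm above this point, a red foot 12 x 16 mm reaches 35 mm below it. The clip, about 90 g, stands upright in the block, this point 105 mm above the table
- clip_tip (a point): tip of the clip's straight leg (5 mm wire, tip thinner), straight below clip_grip by 92 mm. The springy leg hangs beside it on the clip's +x side, up to 20 mm off, ending 15 mm higher. In use the straight leg goes down the hole and the springy leg down either side of the shank, both in the plane square to the pin
- clip_leg (a joint): how far the clip's springy leg is sprung open, rad: 0 free, about 0.08 while its pinch rides over the shank (5 to 15 N of push), about 0.015 when it hugs the shank (up to 0.045 while still held a little off-centre). It hugs when the foot's underside lands on top of the shank, a hard stop; clip_grip is then 45 mm above the pin's axis
- block: light wooden parking block 75 (x) x 60 (y) x 70 mm high, fixed; origin at the centre of its underside. The clip's legs stand in the slot in its top (10 mm wide, 62 deep), the foot on the slot's edges; pull the clip straight up by 60 mm to clear it
- ink_tin: blue ink tin, 72 mm in diameter, 55 high, origin at its foot; bystander, leave alone
- brayer: brayer (ink roller) with red handle, 110 mm wide, origin on the table under the roller; bystander, leave alone
- ink_jar: amber ink jar, 60 mm in diameter, 85 high; bystander, leave alone
- solvent_can: tall can, 68 mm in diameter, 140 high, yellow label; bystander, leave alone
- tape: roll of yellow tape, 90 mm in diameter, 24 high; bystander, leave alone
- lino: mounted lino block 120 x 90 x 22 mm; bystander, leave alone
- spatula: ink spatula lying flat; bystander, leave alone
Not all that is in view belongs to the job. What is shaped like the part that bears clip_grip but orange or turquoise is not meant.

How it is judged:
On the way, in this order (a step that is already met when the one before it is completed fails the run):
1. the pin is pushed home (value of joint pin above 0.0282 m), for 0.2 s.
2. with the pin still home, the clip is in the cross hole and its springy leg is sprung open over the shank (value of joint pin above 0.0282 m and x of clip_grip in the frame of press between -0.004 and 0.004 m and y of clip_grip in the frame of press between 0.034 and 0.042 m and value of joint clip_leg above 0.05 rad), for 0.02 s.
3. past the snap, the clip is pressed firmly down on its stop (value of joint pin above 0.0282 m and x of clip_grip in the frame of press between -0.004 and 0.004 m and y of clip_grip in the frame of press between 0.034 and 0.042 m and value of joint clip_leg below 0.05 rad and contact force between anything else and press above 14 N), for 0.05 s.
At the end, for the whole second after the job is handed in: the pin is home (within 1.8 mm); the clip stands upright (within 8 degrees) through the cross hole (its grip within 4 mm of the hole's place in x and y, at a height that the fork's setting allows); and its springy leg has closed on the shank, sprung by 0.004 to 0.03 rad (value of joint pin above 0.0282 m and x of clip_grip in the frame of press between -0.004 and 0.004 m and y of clip_grip in the frame of press between 0.034 and 0.042 m and z of clip_grip in the frame of press between 0.139 and 0.1735 m and angle between clip_grip's own z axis and vertical below 0.14 rad and value of joint clip_leg between 0.004 and 0.03 rad); the robot touches nothing.
It fails at once if the press is leant on or hit with more than 40 N (contact force between anything else and press above 40 N).
It fails at once if an ink, tool or other bystander is moved by more than 25 mm (distance of any of ink_tin, brayer, ink_jar, solvent_can, tape, lino, spatula from where it was at the start of the episode above 0.025 m).
It also fails if it takes over 61 s, if anything falls off the work surface, if the arm or the gripper's body presses on something with over 40 N, if the wrist force passes 120 N, or if a joint passes its speed limit or range.

## Working session

There is one attempt and no reset: what is moved stays moved. The work goes in short steps, Python scripts to look and compute and a tool call to move; the robot and the scene stay as the last step left them, time stands still between calls to the robot, and variables do not carry over. Pictures are saved under pics/ and viewed, on a budget of 10 in all, crops included, one or two more only if the job needs it, and the job is handed in when it is done.

Besides the shell and the picture viewer there is one more tool, called after ">>>" as a command line: name --pt "numbers of a row" for each row, then --argument value for the rest. step_arm: Moves the arm, as the interface text tells. Scaled input: -1 to 1 covers 0.15 m each way for a shift and pi/2 rad each way for a turn. Its arguments: {"type":"object","properties":{"motion":{"type":"array","items":{"type":"array","items":{"type":"number"}}},"grip":{"type":"number"}},"required":["motion"]}

```bash
mkdir -p pics; ls
python3 - <<'E'
from rig import ctrl
import cv2,numpy as np,pickle
d={}
for n in ("scene","top"):
    r=ctrl.get_image(n); d[n]=r
    cv2.imwrite(f"pics/{n}0.png",r["image"][:,:,::-1])
    print(n,r["mtx"].tolist(),np.round(r["camera_from_world"],4).tolist())
pickle.dump(d,open("cams.pkl","wb"))
print(ctrl.get_obs(),ctrl.grasp_offset)
E
```

```text
pics
scene [[455.10634657741787, 0.0, 327.34247242764224], [0.0, 455.10634657741787, 204.24610622467702], [0.0, 0.0, 1.0]] [[-0.4232, 0.9058, 0.0185, 0.2372], [0.5755, 0.2845, -0.7668, -0.244], [-0.6998, -0.3139, -0.6417, 1.7691], [0.0, 0.0, 0.0, 1.0]]
top [[494.93365260770526, 0.0, 321.23607626456436], [0.0, 494.93365260770526, 193.84008936203372], [0.0, 0.0, 1.0]] [[0.0887, -0.9961, 0.0016, -0.0591], [-0.972, -0.0869, -0.2183, 0.5721], [0.2176, 0.0178, -0.9759, 1.436], [0.0, 0.0, 0.0, 1.0]]
{'time': 0.1, 'joint_positions': array([-1.24172650e+00,  3.08991583e-01,  1.63502194e+00, -1.48926181e-05,
        1.19968265e+00, -6.96910392e-02]), 'dq': array([ 0.00090625, -0.00248838, -0.00332199, -0.00264413, -0.00031006,
       -0.00023175]), 'tau': array([-1.36802919e-04, -4.16409874e+01, -2.77644449e+01, -1.61834864e-04,
        4.10515451e-03, -9.78611581e-06]), 'tool_pos': array([ 0.24241388, -0.57528624,  0.23013381]), 'orientation': array([-3.13949327e+00, -1.32644131e-04,  3.98766142e-01]), 'force': array([ 0.49522013, -0.67967891, -0.4517082 ]), 'wrist_torque': array([-0.07775658,  0.02870058, -0.05038485]), 'gripper_width': 0.08549273033070005} 0.0187
```

View pics/scene0.png

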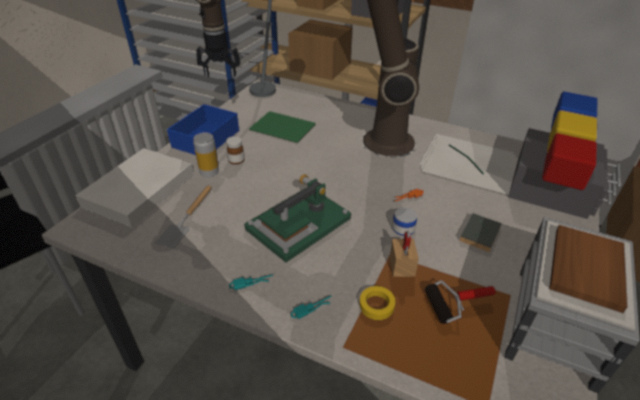

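View pics/top0.png

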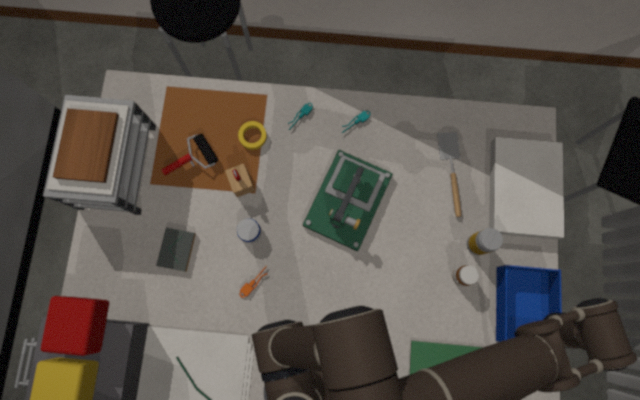

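The scene view shows the press at about (298,215), the red clip in its block at (406,245), one orange clip lying at (408,194) and two turquoise ones at (250,282) and (310,306). In the top view the press is at (348,200), the red clip at (238,175), the orange one at (253,283) and the turquoise ones at (300,116) and (355,122). Only the red one stands in the wooden block, so it fits the description. I'll confirm that and measure in an enlarged montage.

Run:
```python
import cv2,numpy as np,pickle
d=pickle.load(open("cams.pkl","rb"))
def crop(n,x,y,w,h):
    im=d[n]["image"][y:y+h,x:x+w,::-1]
    im=cv2.convertScaleAbs(im,alpha=1.6)
    return cv2.resize(im,(400,300),interpolation=cv2.INTER_CUBIC)
m=np.vstack([np.hstack([crop("scene",240,165,120,90),crop("top",296,150,120,90)]),
 np.hstack([crop("scene",370,215,80,60),crop("top",200,150,80,60)])])
cv2.imwrite("pics/mont.png",m)
```

```text
(no output)
```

View pics/mont.png

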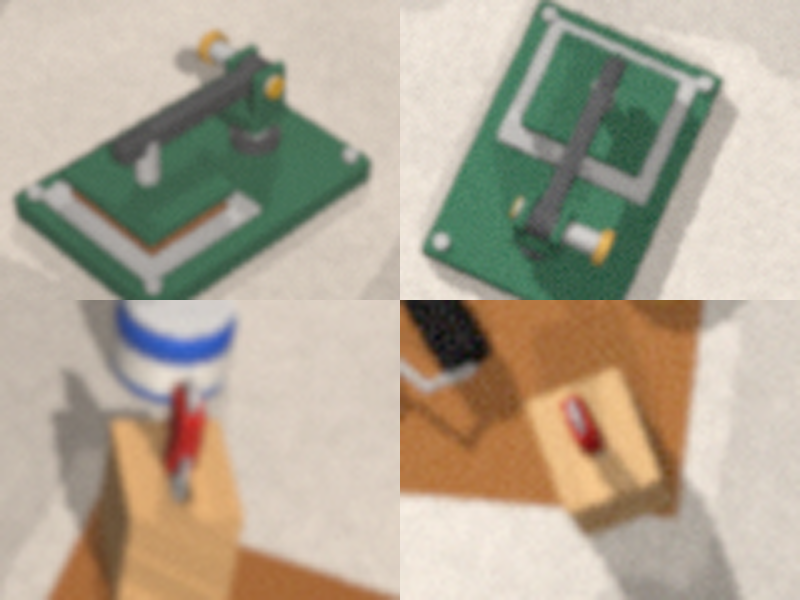

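Confirmed. The red grip in the wooden block (bottom crops: scene ~(407,236), top ~(236,175)) is the clip. The press's +x points up and right in the top view. The brass head is on the right at about (477,223) and the drilled end's ring on the left at about (331,212). Next I fit the poses.

```bash
cat > h.py <<'E'
import numpy as np,pickle
from scipy.optimize import least_squares
d=pickle.load(open("cams.pkl","rb"))
def proj(n,P):
    T=d[n]["camera_from_world"];c=T[:3,:3]@np.array(P).T+T[:3,3:4]
    p=d[n]["mtx"]@c;return (p[:2]/p[2]).T
def tri(ps,pt,x0=(.5,0,.1)):
    s=least_squares(lambda P:np.r_[proj("scene",[P])[0]-ps,proj("top",[P])[0]-pt],x0);return s.x,s.fun
def place(pose,L):
    c,s=np.cos(pose[2]),np.sin(pose[2]);L=np.array(L,float)
    return np.c_[pose[0]+c*L[:,0]-s*L[:,1],pose[1]+s*L[:,0]+c*L[:,1],L[:,2]]
E
python3 - <<'E'
from h import *
S=lambda x,y:(240+x*.3,165+y*.3); T=lambda x,y:(296+(x-400)*.3,150+y*.3)
s=lambda x,y:(370+x*.2,215+(y-300)*.2); t=lambda x,y:(200+(x-400)*.2,150+(y-300)*.2)
sb=[S(35,190),S(153,283),S(350,153)]; tb=[T(705,83),T(548,12),T(441,241)]
def f(q):
    i=q[3];L=[(.21-i,-.095+i,.030),(.21-i,.095-i,.030),(-.06+i,.095-i,.030)]
    P=place(q,L);return np.r_[(proj("scene",P)-sb).ravel(),(proj("top",P)-tb).ravel()]
r=least_squares(f,[.6,-.05,-.45,.012]);print("press",r.x.round(4),"deg",np.degrees(r.x[2]),r.fun.round(1))
for nm,a,b in(("ring",S(274,87),T(517,207)),("head",S(212,47),T(605,245))):
    P,e=tri(a,b);c,q=np.cos(r.x[2]),np.sin(r.x[2]);dx,dy=P[:2]-r.x[:2]
    print(nm,P.round(4),e.round(1),"local",round(c*dx+q*dy,4),round(-q*dx+c*dy,4))
L=[(.0375,.03,.07),(.0375,-.03,.07),(-.0375,-.03,.07),(-.0375,.03,.07)]
bt=[t(527,403),t(617,368),t(662,478),t(577,515)]
bs=[s(125,515),s(110,420),s(228,425),s(240,520)]
def g(q,perm=0):
    P=place(q,L);return np.r_[(proj("top",P)-bt).ravel(),.5*(proj("scene",P)-np.array(bs)[[0,1,2,3]]).ravel()]
r2=least_squares(lambda q:(proj("top",place(q,L))-bt).ravel(),[.6,.2,-.3]);print("block",r2.x.round(4),r2.fun.round(1))
print("scene pix block corners",((proj("scene",place(r2.x,L))-(370,215))*5+(0,300)).round(0).tolist())
print("clip loop top",tri(s(185,388),t(574,405)),"grip low/front")
for z in(.089,.105,.121,.134):
    P=[[*r2.x[:2],z]];print(z,((proj("scene",P)-(370,215))*5+(0,300)).round(0),((proj("top",P)-(200,150))*5+(400,300)).round(0))
E
```

```text
press [ 0.5043 -0.0656 -0.3468  0.0148] deg -19.868771017884672 [-0.4  0.4 -0.3  0.4 -0.2  0.3 -0.3  0.2  0.1  0.7 -0.4  0.3]
ring [ 0.514  -0.0416  0.1032] [-0.3 -0.  -0.2  0.1] local 0.001 0.0259
head [ 0.4866 -0.1197  0.1038] [-0.7 -0.1 -0.7  0.2] local 0.0018 -0.0568
block [0.6001 0.2444 0.5068] [ 0.   0.5  0.3 -0.2  0.6 -0.4 -0.9  0.1]
scene pix block corners [[239.0, 512.0], [126.0, 516.0], [101.0, 417.0], [209.0, 413.0]]
clip loop top (array([0.60550575, 0.24741196, 0.13181202]), array([ 0.15494935,  0.00220873,  0.17158925, -0.03013111])) grip low/front
0.089 [[173. 438.]] [[591. 433.]]
0.105 [[177. 417.]] [[586. 426.]]
0.121 [[181. 395.]] [[582. 419.]]
0.134 [[184. 377.]] [[578. 413.]]
```

Checks: the pin axis reads about 103 mm (allowed 98–126), the ring is at y≈26 and the head at −57, which match the text. The clip is at about (0.603, 0.246) and its loop top reads 132 mm against 134 expected. I'll turn the tool to the press yaw (-0.347) and go to the head side.

>>> step_arm --pt "0 0 0 0 0 0.079" --pt "0 0 0 0 0 0.079" --pt "0 0 0 0 0 0.079" --pt "0 0 0 0 0 0.079" --pt "0 0 0 0 0 0.079" --pt "0 0 0 0 0 0.079" --pt "0.04 -0.257 0 0 0 0" --pt "0.04 -0.257 0 0 0 0" --grip 255

```text
time: 0.77
tool_pos: [0.2794, -0.5077, 0.2304]
orientation: [-3.141, 0.0, -0.35]
force: [0.6, 0.5, 0.8]
gripper_width: 0.0002
```

>>> step_arm --pt "0.04 -0.257 0 0 0 0" --pt "0.04 -0.257 0 0 0 0" --pt "0.04 -0.257 0 0 0 0" --pt "0.04 -0.257 0 0 0 0" --pt "0.04 -0.257 0 0 0 0" --pt "0.04 -0.257 0 0 0 0" --pt "0.04 -0.257 0 0 0 0" --pt "0.04 -0.257 0 0 0 0"

```text
time: 1.43
tool_pos: [0.43, -0.2317, 0.231]
orientation: [-3.141, 0.0, -0.346]
force: [0.3, 0.0, -0.5]
gripper_width: -0.0003
```

>>> step_arm --pt "0.04 -0.257 0 0 0 0" --pt "0.04 -0.257 0 0 0 0" --pt "0 0 0 0 0 0" --pt "0 0 0 0 0 0"

```text
time: 1.77
tool_pos: [0.4676, -0.1632, 0.2309]
orientation: [3.141, 0.001, -0.341]
force: [0.0, -0.7, 0.3]
gripper_width: 0.0003
```

>>> step_arm --pt "0 0 0.2 0 0 0" --pt "0 0 0.2 0 0 0" --pt "0 0 0.2 0 0 0" --pt "0 0 0.2 0 0 0" --pt "0 0 0.11 0 0 0" --pt "0 0 0 0 0 0"

```text
time: 2.27
tool_pos: [0.4625, -0.1648, 0.0903]
orientation: [-3.141, 0.01, -0.348]
force: [-0.7, 0.4, 1.3]
gripper_width: -0.0001
```

```bash
cat >> h.py <<'E'
def wproj(r,P):
    T=r["camera_from_world"];c=T[:3,:3]@np.array(P).T+T[:3,3:4];K=r["mtx"]
    rr=np.hypot(c[0],c[1]);th=np.arctan2(rr,c[2]);return np.c_[K[0,2]+K[0,0]*th*c[0]/rr,K[1,2]+K[1,1]*th*c[1]/rr]
E
python3 - <<'E'
from rig import ctrl
from h import *
import cv2
r=ctrl.get_image("wrist");print(r["mtx"].round(1).tolist(),r["camera_from_world"].round(3).tolist())
pickle.dump(r,open("w1.pkl","wb"))
cv2.imwrite("pics/w1.png",r["image"][:,:,::-1])
P=place([.5043,-.0656,-.347],[(0,-.057,.103),(0,.026,.103),(0,.022,.119)]);print(wproj(r,P).round(0))
E
```

```text
[[309.7, 0.0, 322.4], [0.0, 309.7, 200.1], [0.0, 0.0, 1.0]] [[-0.341, -0.94, -0.0, 0.003], [-0.904, 0.327, 0.274, 0.475], [-0.258, 0.093, -0.962, 0.375], [0.0, 0.0, 0.0, 1.0]]
[[217. 253.]
 [ 88. 245.]
 [ 76. 257.]]
```

View pics/w1.png

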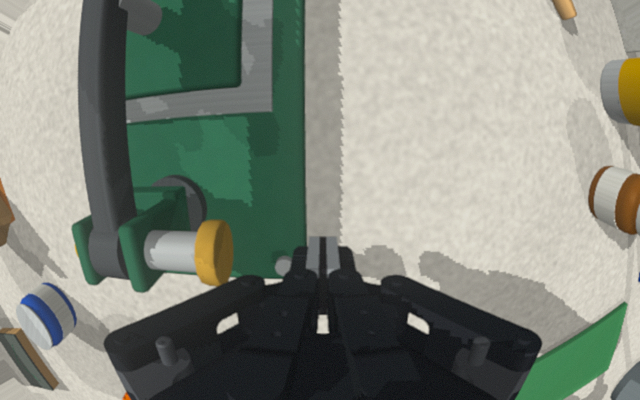

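The wrist view is sharp. The brass head at (215,251) agrees with the projected fit (217,253), and the fingertips are at (323,240), level with it. Now I advance until contact.

>>> step_arm --pt "0.03 -0.05 0 0 0 0" --pt "0 -0.05 0 0 0 0" --pt "0 -0.05 0 0 0 0" --pt "0 -0.02 0 0 0 0" --pt "0 -0.02 0 0 0 0" --pt "0 -0.02 0 0 0 0"

```text
time: 2.82
tool_pos: [0.4827, -0.1368, 0.0955]
orientation: [3.141, -0.002, -0.344]
force: [-1.6, -3.4, 3.0]
gripper_width: -0.0003
```

>>> step_arm --pt "0 -0.02 0 0 0 0" --pt "0 -0.02 0 0 0 0" --pt "0 -0.02 0 0 0 0" --pt "0 -0.02 0 0 0 0"

```text
time: 3.15
tool_pos: [0.4866, -0.1261, 0.0952]
orientation: [3.141, -0.001, -0.346]
force: [-1.3, -2.5, 3.0]
gripper_width: -0.0001
```

>>> step_arm --pt "-0.02 -0.02 0 0 0 0" --pt "0 -0.02 0 0 0 0" --pt "0 -0.01 0 0 0 0" --pt "0 -0.01 0 0 0 0" --pt "0 0 0 0 0 0"

```text
time: 3.57
tool_pos: [0.4866, -0.1159, 0.0948]
orientation: [-3.141, -0.0, -0.346]
force: [-0.2, -1.5, -0.2]
gripper_width: -0.0
```

>>> step_arm --pt "0 -0.01 0 0 0 0" --pt "0 -0.007 0 0 0 0" --pt "0 -0.007 0 0 0 0" --pt "0 0 0 0 0 0"

```text
time: 3.9
tool_pos: [0.4876, -0.1127, 0.0947]
orientation: [-3.141, 0.0, -0.346]
force: [0.6, -3.4, -0.1]
gripper_width: -0.0002
```

>>> step_arm --pt "0 -0.007 0 0 0 0" --pt "0 -0.007 0 0 0 0" --pt "0 0 0 0 0 0"

```text
time: 4.15
tool_pos: [0.4883, -0.1107, 0.0947]
orientation: [-3.141, 0.0, -0.346]
force: [-0.1, -3.5, 1.5]
gripper_width: -0.0003
```

>>> step_arm --pt "0 -0.007 0 0 0 0" --pt "0 -0.007 0 0 0 0" --pt "0 0 0 0 0 0"

```text
time: 4.4
tool_pos: [0.489, -0.1087, 0.0947]
orientation: [-3.141, 0.0, -0.346]
force: [0.3, -3.3, 1.1]
gripper_width: -0.0001
```

>>> step_arm --pt "0 -0.007 0 0 0 0" --pt "0 -0.007 0 0 0 0" --pt "0 0 0 0 0 0"

```text
time: 4.65
tool_pos: [0.4892, -0.1083, 0.0947]
orientation: [3.139, 0.0, -0.344]
force: [-1.5, -8.0, 0.6]
gripper_width: -0.0
```

>>> step_arm --pt "0 -0.007 0 0 0 0" --pt "0 0 0 0 0 0"

```text
time: 4.82
tool_pos: [0.4892, -0.1082, 0.0947]
orientation: [3.137, 0.001, -0.344]
force: [-2.4, -10.5, 1.1]
gripper_width: 0.0003
```

>>> step_arm --pt "0 -0.007 0 0 0 0" --pt "0 0 0 0 0 0"

```text
time: 4.98
tool_pos: [0.4893, -0.1082, 0.0948]
orientation: [3.135, 0.001, -0.343]
force: [-3.3, -14.0, 1.2]
gripper_width: -0.0001
```

>>> step_arm --pt "0 -0.005 0 0 0 0" --pt "0 0 0 0 0 0"

```text
time: 5.15
tool_pos: [0.4893, -0.1082, 0.0948]
orientation: [3.134, 0.001, -0.342]
force: [-4.6, -17.2, 1.5]
gripper_width: -0.0003
```

The pin has hit a hard stop at 17 N. TCP local y is −45 mm, consistent with the head face at −32. I'll back off, rise, and look at the hole from above.

>>> step_arm --pt "0 0.07 0 0 0 0" --pt "0 0.1 0 0 0 0" --pt "0 0 -0.2 0 0 0" --pt "0 0 -0.25 0 0 0" --pt "0 0 -0.25 0 0 0" --pt "0 0 -0.25 0 0 0" --pt "0 0 -0.12 0 0 0"

```text
time: 5.73
tool_pos: [0.4837, -0.1278, 0.2599]
orientation: [-3.139, -0.005, -0.346]
force: [0.8, -0.8, 0.4]
gripper_width: 0.0002
```

>>> step_arm --pt "0 -0.2 0 0 0 0" --pt "0 -0.2 0 0 0 0" --pt "0 -0.2 0 0 0 0" --pt "0 -0.1 0 0 0 0" --pt "0 0 0 0 0 0" --pt "0 0 0 0 0 0" --pt "0 0 0 0 0 0"

```text
time: 6.32
tool_pos: [0.5168, -0.0294, 0.2546]
orientation: [3.141, 0.002, -0.345]
force: [0.4, -0.5, 0.1]
gripper_width: -0.0
```

Run:
```python
from rig import ctrl
from h import *
import cv2
r=ctrl.get_image("wrist");print(ctrl.get_obs()["tool_pos"],ctrl.get_obs()["orientation"])
pickle.dump(r,open("w2.pkl","wb"))
for z in(.108,.113,.118):print(wproj(r,place([.5043,-.0656,-.347],[(0,.038,z),(0,.056,z)])).round(0).tolist())
x,y=wproj(r,place([.5043,-.0656,-.347],[(0,.038,.113)]))[0].astype(int);x0=max(0,min(480,x-80));y0=max(0,min(280,y-60));print(x0,y0)
cv2.imwrite("pics/w2.png",cv2.resize(r["image"][y0:y0+120,x0:x0+160,::-1],(800,600),interpolation=cv2.INTER_CUBIC))
```

```text
[ 0.51687627 -0.02981777  0.25474061] [ 3.14142452e+00  1.65191571e-03 -3.46300247e-01]
[[323.0, 187.0], [304.0, 187.0]]
[[323.0, 188.0], [304.0, 188.0]]
[[323.0, 190.0], [304.0, 190.0]]
243 128
```

View pics/w2.png

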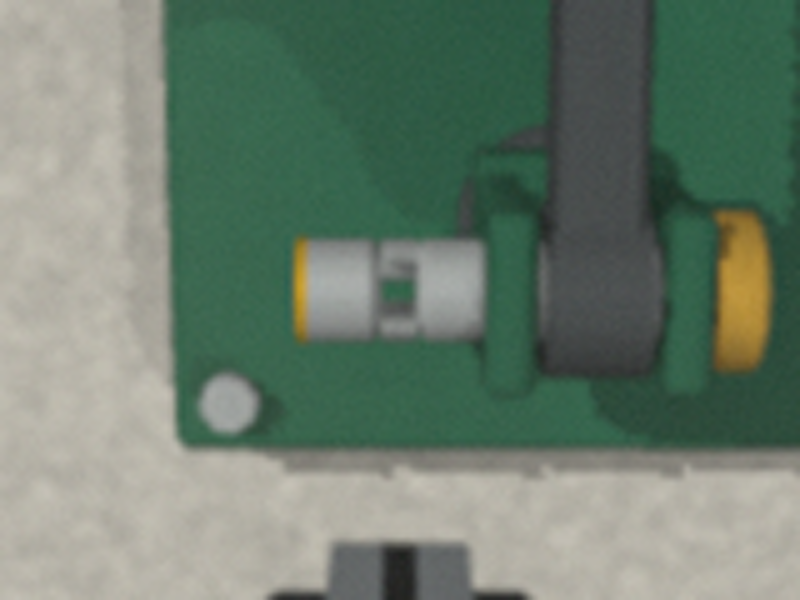

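The hole is at pixel (322.6,186), against the projected (323,187), and it is in line with the fingers in y. I'll take one lower view for height and x.

>>> step_arm --pt "0 0 0.2 0 0 0" --pt "0 0 0.2 0 0 0" --pt "0 0 0.15 0 0 0" --pt "0 0 0 0 0 0" --pt "0 0 0 0 0 0" --pt "0 0 0 0 0 0"

```text
time: 6.87
tool_pos: [0.5185, -0.0302, 0.174]
orientation: [-3.141, -0.002, -0.347]
force: [-0.1, 0.6, 1.2]
gripper_width: 0.0001
```

Run:
```python
from rig import ctrl
from h import *
import cv2
r=ctrl.get_image("wrist");print(ctrl.get_obs()["tool_pos"],ctrl.get_obs()["orientation"])
pickle.dump(r,open("w3.pkl","wb"))
for z in(.108,.113,.118):print(wproj(r,place([.5043,-.0656,-.347],[(0,.038,z),(0,.056,z)])).round(0).tolist())
cv2.imwrite("pics/w3.png",cv2.resize(r["image"][150:270,243:403,::-1],(800,600),interpolation=cv2.INTER_CUBIC))
```

```text
[ 0.51915215 -0.0301656   0.17471455] [-3.1408337  -0.00333594 -0.34664406]
[[323.0, 216.0], [298.0, 216.0]]
[[323.0, 218.0], [297.0, 218.0]]
[[323.0, 221.0], [296.0, 221.0]]
```

View pics/w3.png

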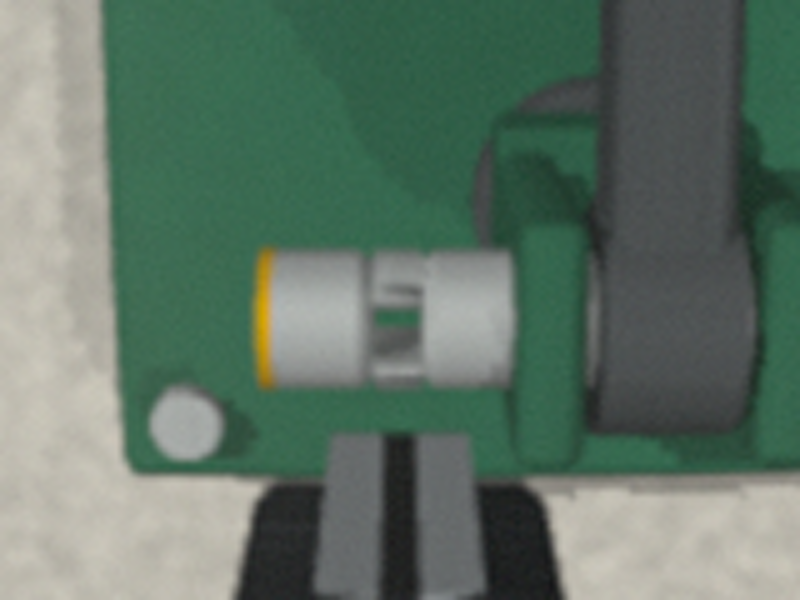

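Hole/shank centre: w2 at (322.6,186.0), w3 at crop (397,319), which is (322.4,213.8). I'll triangulate the axis from the shank's silhouette centre lines, using the fisheye model.

Run:
```python
from h import *
w2,w3=[pickle.load(open(f,"rb")) for f in("w2.pkl","w3.pkl")]
# silhouettes: shank top/bottom edges, hole column
obs=[(w2,128+240/5,128+340/5,243+398/5),(w3,150+250/5,150+388/5,243+397/5)]
def sil(r,P):
    # edge angles of a 10 mm radius cylinder about the press-y axis
    a=np.linspace(0,2*np.pi,181);u=np.array([np.cos(-.347),np.sin(-.347),0])
    Q=P+.010*(np.cos(a)[:,None]*u+np.sin(a)[:,None]*[0,0,1]);q=wproj(r,Q);return q[:,1].min(),q[:,1].max(),wproj(r,[P])[0,0]
f=lambda P:np.concatenate([np.array(sil(r,P))-o for r,*o in obs])
s=least_squares(f,[.517,-.03,.108],diff_step=1e-3);print(s.x.round(4),s.fun.round(1))
p=s.x[:2]-[.5043,-.0656];c,q=np.cos(-.347),np.sin(-.347);print("local",c*p[0]+q*p[1],-q*p[0]+c*p[1])
# same from the pin's axis line only, plus yaw from ring vs head in w2
```

```text
[ 0.5169 -0.0293  0.1011] [-0.2  0.3 -0.  -0.  -0.1  0. ]
local -0.0005226321179649801 0.03842877776418582
```

The axis is at z≈0.101 and the hole at (0.5169, −0.0293), with sub-pixel residuals. It agrees with the fixed cameras. Now to the clip.

>>> step_arm --pt "0 0 -0.25 0 0 0" --pt "0 0 -0.25 0 0 0" --pt "-0.0124 -0.24 0 0 0 0" --pt "-0.0124 -0.24 0 0 0 0" --pt "-0.0124 -0.24 0 0 0 0" --pt "-0.0124 -0.24 0 0 0 0" --pt "-0.0124 -0.24 0 0 0 0" --pt "-0.0124 -0.24 0 0 0 0" --grip 0

```text
time: 7.58
tool_pos: [0.582, 0.1794, 0.2507]
orientation: [-3.139, -0.004, -0.346]
force: [0.1, -0.3, -0.7]
gripper_width: 0.0856
```

>>> step_arm --pt "-0.0124 -0.24 0 0 0 -0.0777" --pt "-0.0124 -0.24 0 0 0 -0.0777" --pt "0 0 0 0 0 -0.0777" --pt "0 0 0 0 0 -0.0777" --pt "0 0 0 0 0 -0.0777" --pt "0 0 0 0 0 -0.0777" --pt "0 0 0 0 0 -0.0777" --pt "0 0 0 0 0 0"

```text
time: 8.25
tool_pos: [0.5981, 0.2479, 0.2503]
orientation: [3.141, -0.004, 0.511]
force: [0.1, -0.2, -0.1]
gripper_width: 0.0856
```

Run:
```python
from rig import ctrl
from h import *
import cv2
r=ctrl.get_image("wrist");o=ctrl.get_obs();print(o["tool_pos"],o["orientation"],o["joint_positions"].round(2))
pickle.dump(r,open("w4.pkl","wb"))
print(wproj(r,[(.603,.246,z) for z in (.07,.105,.121,.134)]).round(0).tolist())
cv2.imwrite("pics/w4.png",cv2.resize(r["image"][100:280,203:443,::-1],(800,600),interpolation=cv2.INTER_CUBIC))
```

```text
[0.59800083 0.247847   0.2500368 ] [ 3.14099038 -0.00347139  0.50611041] [0.33 0.33 1.56 0.   1.24 1.39]
[[326.0, 179.0], [327.0, 186.0], [327.0, 190.0], [327.0, 193.0]]
```

View pics/w4.png

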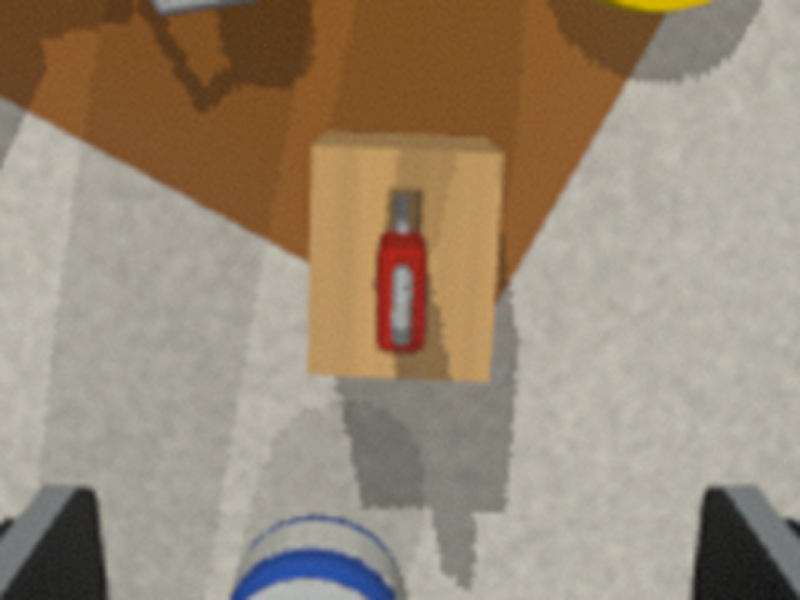

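The red clip's grip top is at crop (401,~286), so pixel (323.3,186). It lies midway between the fingers with its sides parallel to them. The springy leg is on the upper (+x) side, at crop (405,205).

Run:
```python
from h import *
r=pickle.load(open("w4.pkl","rb"))
def at(px,z): return least_squares(lambda p:wproj(r,[(p[0],p[1],z)])[0]-px,[.6,.25]).x
t=np.array([.598,.2478]);c,s=np.cos(.506),np.sin(.506)
for n,px,z in(("grip far edge",(323.3,100+232*.3),.121),("grip near top edge?",(323.3,100+345*.3),.121),("near bottom edge",(323.3,100+352*.3),.089),("block far",(203+408*.3,100+145*.3),.07),("block near",(203+398*.3,100+377*.3),.07)):
    p=at(px,z);e=p-t;print(n,p.round(4),"tool x,y",(c*e[0]+s*e[1]).round(4),(s*e[0]-c*e[1]).round(4))
```

```text
grip far edge [0.6172 0.2578] tool x,y 0.0216 0.0006
grip near top edge? [0.59   0.2425] tool x,y -0.0095 0.0007
near bottom edge [0.5803 0.2369] tool x,y -0.0208 0.0009
block far [0.6349 0.265 ] tool x,y 0.0406 0.0028
block near [0.5676 0.2308] tool x,y -0.0348 0.0001
```

>>> step_arm --pt "0.04 0.005 0 0 0 0" --pt "0 0 0.22 0 0 0" --pt "0 0 0.22 0 0 0" --pt "0 0 0.22 0 0 0" --pt "0 0 0.22 0 0 0" --pt "0 0 0.13 0 0 0" --pt "0 0 0.07 0 0 0" --pt "0 0 0 0 0 0"

```text
time: 8.97
tool_pos: [0.6009, 0.2492, 0.0829]
orientation: [-3.141, 0.005, 0.507]
force: [-0.3, -0.6, -0.5]
gripper_width: 0.0854
```

>>> step_arm --pt "0 0 0 0 0 0" --pt "0 0 0 0 0 0" --pt "0 0 0 0 0 0" --pt "0 0 0 0 0 0" --pt "0 0 0 0 0 0" --pt "0 0 0 0 0 0" --pt "0 0 0 0 0 0" --pt "0 0 0 0 0 0" --grip 255

```text
time: 9.63
tool_pos: [0.6034, 0.2501, 0.0871]
orientation: [3.141, -0.002, 0.509]
force: [-0.5, -0.6, 5.9]
gripper_width: 0.013
```

>>> step_arm --pt "0 0 -0.05 0 0 0" --pt "0 0 -0.1 0 0 0" --pt "0 0 -0.12 0 0 0" --pt "0 0 -0.15 0 0 0" --pt "0 0 -0.2 0 0 0" --pt "0 0 -0.2 0 0 0" --pt "0 0 -0.2 0 0 0" --pt "0 0 -0.1 0 0 0"

```text
time: 10.3
tool_pos: [0.604, 0.2503, 0.2581]
orientation: [3.141, -0.005, 0.509]
force: [0.9, -0.4, -0.9]
gripper_width: 0.0131
```

Run:
```python
from rig import ctrl
o=ctrl.get_obs()
import numpy as np
p=o["tool_pos"];y=o["orientation"][2];print(p,y,o["gripper_width"],o["force"])
# move in tool frame at yaw y to hole
d=np.array([.5169,-.0293])-p[:2];c,s=np.cos(y),np.sin(y);print((c*d[0]+s*d[1])/.15,(s*d[0]-c*d[1])/.15,(y+.347)/(np.pi/2))
```

```text
[0.6039931  0.25029322 0.25813589] 0.508616259788508 0.013100954922850962 [ 0.92456118 -0.42456988 -0.86186196]
-1.4148136855687639 1.3452695074876426 0.5447022285405613
```

>>> step_arm --pt "-0.177 0.168 0 0 0 0" --pt "-0.177 0.168 0 0 0 0" --pt "-0.177 0.168 0 0 0 0" --pt "-0.177 0.168 0 0 0 0" --pt "-0.177 0.168 0 0 0 0" --pt "-0.177 0.168 0 0 0 0" --pt "-0.177 0.168 0 0 0 0" --pt "-0.177 0.168 0 0 0 0"

```text
time: 10.97
tool_pos: [0.5138, -0.0311, 0.2534]
orientation: [-3.141, 0.001, 0.509]
force: [-0.2, -1.0, -1.8]
gripper_width: 0.0131
```

>>> step_arm --pt "0 0 0 0 0 0.0778" --pt "0 0 0 0 0 0.0778" --pt "0 0 0 0 0 0.0778" --pt "0 0 0 0 0 0.0778" --pt "0 0 0 0 0 0.0778" --pt "0 0 0 0 0 0.0778" --pt "0 0 0 0 0 0.0778" --pt "0 0 0.1 0 0 0"

```text
time: 11.63
tool_pos: [0.517, -0.03, 0.2413]
orientation: [-3.14, -0.005, -0.351]
force: [0.6, 0.4, -0.4]
gripper_width: 0.0132
```

>>> step_arm --pt "0 0 0 0 0 0" --pt "0 0 0 0 0 0" --pt "0 0 0 0 0 0"

```text
time: 11.88
tool_pos: [0.5149, -0.0297, 0.2387]
orientation: [3.141, 0.001, -0.347]
force: [0.5, 0.3, -1.0]
gripper_width: 0.0134
```

Run:
```python
from rig import ctrl
from h import *
import cv2
r=ctrl.get_image("wrist");o=ctrl.get_obs();print(o["tool_pos"],o["orientation"],o["gripper_width"])
r["o"]=o;pickle.dump(r,open("w5.pkl","wb"))
R=r["camera_from_world"];print("cam",(-R[:3,:3].T@R[:3,3]).round(3))
print(wproj(r,[(.5169,-.0293,.101),(.5169,-.0293,.111),(.5169,-.0293,.17)]).round(1).tolist())
cv2.imwrite("pics/w5.png",cv2.resize(r["image"][150:270,243:403,::-1],(800,600),interpolation=cv2.INTER_CUBIC))
```

```text
[ 0.51531684 -0.02970492  0.23910531] [-3.14156005e+00 -1.50035584e-04 -3.46597554e-01] 0.013032267916786997
cam [ 0.578 -0.052  0.38 ]
[[321.6, 188.3], [321.6, 190.8], [321.4, 210.5]]
```

View pics/w5.png

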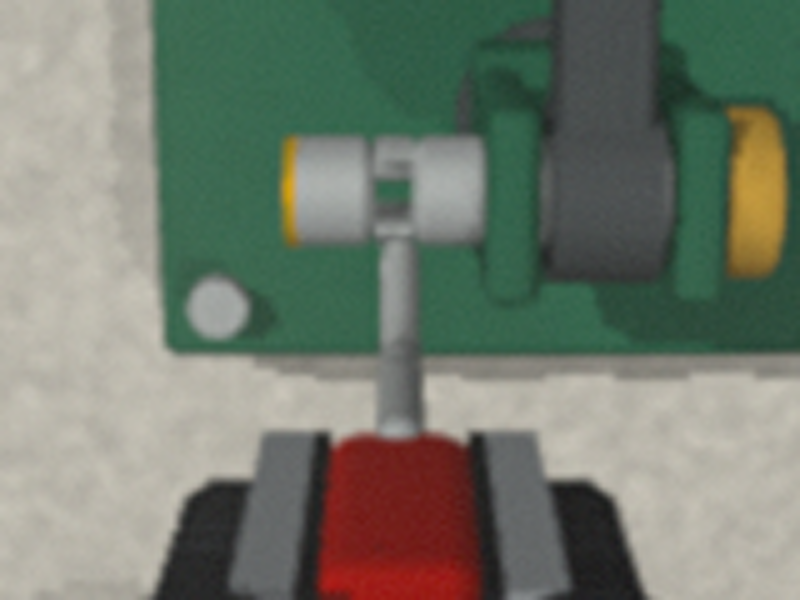

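The pic shows the hole at crop (394,190) and the visible leg end at (399,240), in line with the hole's column to about 1 mm. The camera turns out to sit on the tool's +x side, so the springy leg is in front. I redo the grip's x offset with that.

Run:
```python
from h import *
r=pickle.load(open("w5.pkl","rb"));t=r["o"]["tool_pos"];c,s=np.cos(-.3466),np.sin(-.3466)
W=lambda x,y,z:(t[0]+c*x+s*y,t[1]+s*x-c*y,z)
cr=lambda p:((p-(243,150))*5).round(0).tolist()
for x in(0,-.0035):
  print("x",x,"tip",cr(wproj(r,[W(x,0,t[2]+.018-.092)])),"springy end 15-20mm",cr(wproj(r,[W(x+.015,0,t[2]+.018-.077),W(x+.02,0,t[2]+.018-.077)])),"grip +x bottom edge/top edge",cr(wproj(r,[W(x+.015,0,t[2]+.002),W(x+.015,0,t[2]+.034)])),"foot",cr(wproj(r,[W(x+.006,0,t[2]-.017)])))
print("hole",cr(wproj(r,[(.5169,-.0293,.101)])), "tcp rel",c*(.5169-t[0])+s*(-.0293-t[1]),s*(.5169-t[0])-c*(-.0293-t[1]))
r4=pickle.load(open("w4.pkl","rb"))
q=lambda p:((p-(203,100))/.3).round(0).tolist()
t4=np.array([.598,.2478]);c4,s4=np.cos(.506),np.sin(.506);V=lambda x,z:(t4[0]+c4*x,t4[1]+s4*x,z)
for x in(.002,.004,.006):print("w4 grip c",x,q(wproj(r4,[V(x+.015,.089),V(x+.015,.121),V(x-.015,.121)])))
```

```text
x 0 tip [[398.0, 301.0]] springy end 15-20mm [[399.0, 227.0], [399.0, 190.0]] grip +x bottom edge/top edge [[399.0, 387.0], [400.0, 533.0]] foot [[399.0, 404.0]]
x -0.0035 tip [[398.0, 324.0]] springy end 15-20mm [[399.0, 252.0], [399.0, 216.0]] grip +x bottom edge/top edge [[399.0, 421.0], [400.0, 574.0]] foot [[399.0, 434.0]]
hole [[393.0, 191.0]] tcp rel 0.0013514585498662598 -0.000918643913664714
w4 grip c 0.002 [[399.0, 229.0], [399.0, 249.0], [398.0, 357.0]]
w4 grip c 0.004 [[399.0, 223.0], [399.0, 242.0], [398.0, 350.0]]
w4 grip c 0.006 [[399.0, 216.0], [399.0, 234.0], [398.0, 343.0]]
```

The grip's x offset from the TCP is about −3.7 mm; two edges in each of two views give −3.2 to −4.7. So I shift the tool x by +5 mm and y by −0.9 mm, then descend to just above the shank.

>>> step_arm --pt "0.033 -0.006 0 0 0 0" --pt "0 0 0.1 0 0 0" --pt "0 0 0.1 0 0 0" --pt "0 0 0.1 0 0 0" --pt "0 0 0 0 0 0" --pt "0 0 0 0 0 0" --pt "0 0 0 0 0 0" --pt "0 0 0 0 0 0"

```text
time: 12.6
tool_pos: [0.5214, -0.0307, 0.1952]
orientation: [-3.141, -0.003, -0.347]
force: [0.3, -0.1, -1.1]
gripper_width: 0.0131
```

Run:
```python
from rig import ctrl
import numpy as np
o=ctrl.get_obs();t=o["tool_pos"];y=o["orientation"];c,s=np.cos(y[2]),np.sin(y[2])
g=np.array([t[0]-.0037*c,t[1]-.0037*s]);d=np.array([.5169,-.0293])-g
print(t,y,o["force"],"err toolx,y mm",1e3*(c*d[0]+s*d[1]),1e3*(s*d[0]-c*d[1]),"tip z",t[2]+.018-.092)
```

```text
[ 0.52141805 -0.03068717  0.1952008 ] [-3.14102526e+00 -2.58505765e-03 -3.46802928e-01] [ 0.30171061 -0.1431701  -1.07103975] err toolx,y mm -1.0205514418157484 0.23106370872992504 tip z 0.12120080091211707
```

>>> step_arm --pt "-0.006 0.0015 0.02 0 0 0" --pt "0 0 0.02 0 0 0" --pt "0 0 0.013 0 0 0" --pt "0 0 0.013 0 0 0" --pt "0 0 0 0 0 0"

```text
time: 13.02
tool_pos: [0.5191, -0.0305, 0.1834]
orientation: [3.141, 0.0, -0.347]
force: [-0.1, 0.2, -0.6]
gripper_width: 0.0134
```

>>> step_arm --pt "0 0 0.01 0 0 0" --pt "0 0 0.01 0 0 0" --pt "0 0 0 0 0 0"

```text
time: 13.27
tool_pos: [0.5193, -0.0305, 0.1806]
orientation: [-3.142, -0.0, -0.347]
force: [0.3, -0.0, -0.4]
gripper_width: 0.0133
```

>>> step_arm --pt "0 0 0.01 0 0 0" --pt "0 0 0.01 0 0 0" --pt "0 0 0 0 0 0"

```text
time: 13.52
tool_pos: [0.5196, -0.0306, 0.1777]
orientation: [-3.142, -0.001, -0.347]
force: [0.4, -0.3, -1.5]
gripper_width: 0.0134
```

The tip is ~7 mm below the shank's top with no force, so it has entered the hole. Continuing down and watching forces.

>>> step_arm --pt "0.003 0 0.013 0 0 0" --pt "0 0 0.013 0 0 0" --pt "0 0 0.013 0 0 0" --pt "0 0 0 0 0 0"

```text
time: 13.85
tool_pos: [0.5199, -0.0307, 0.1717]
orientation: [3.142, -0.0, -0.347]
force: [1.3, -0.7, -3.1]
gripper_width: 0.0133
```

>>> step_arm --pt "0 0 0.013 0 0 0" --pt "0 0 0.013 0 0 0" --pt "0 0 0.013 0 0 0" --pt "0 0 0 0 0 0"

```text
time: 14.18
tool_pos: [0.5198, -0.0307, 0.1658]
orientation: [-3.142, -0.0, -0.347]
force: [2.2, -0.8, -2.6]
gripper_width: 0.0133
```

>>> step_arm --pt "0 0 0.013 0 0 0" --pt "0 0 0.013 0 0 0" --pt "0 0 0.013 0 0 0" --pt "0 0 0 0 0 0"

```text
time: 14.52
tool_pos: [0.5199, -0.0307, 0.16]
orientation: [-3.142, -0.0, -0.347]
force: [2.1, -0.3, -2.3]
gripper_width: 0.0132
```

>>> step_arm --pt "0.002 0 0.013 0 0 0" --pt "0 0 0.013 0 0 0" --pt "0 0 0.013 0 0 0" --pt "0 0 0 0 0 0"

```text
time: 14.85
tool_pos: [0.5202, -0.0307, 0.1542]
orientation: [-3.142, -0.0, -0.347]
force: [2.3, -0.4, -1.4]
gripper_width: 0.0135
```

>>> step_arm --pt "0 0 0.013 0 0 0" --pt "0 0 0.013 0 0 0" --pt "0 0 0.013 0 0 0" --pt "0 0 0 0 0 0"

```text
time: 15.18
tool_pos: [0.5209, -0.0309, 0.1487]
orientation: [-3.141, -0.002, -0.347]
force: [4.2, -1.8, -1.8]
gripper_width: 0.0133
```

>>> step_arm --pt "0 0 0.013 0 0 0" --pt "0 0 0.013 0 0 0" --pt "0 0 0 0 0 0"

```text
time: 15.43
tool_pos: [0.5212, -0.031, 0.1447]
orientation: [-3.141, -0.003, -0.347]
force: [5.8, -1.5, -2.1]
gripper_width: 0.013
```

>>> step_arm --pt "0 0 0.01 0 0 0" --pt "0 0 0.01 0 0 0" --pt "0 0 0 0 0 0"

```text
time: 15.68
tool_pos: [0.5215, -0.0311, 0.1419]
orientation: [-3.141, -0.004, -0.347]
force: [6.3, -2.4, -1.4]
gripper_width: 0.0133
```

>>> step_arm --pt "0 0 0.01 0 0 0" --pt "0 0 0.01 0 0 0" --pt "0 0 0 0 0 0"

```text
time: 15.93
tool_pos: [0.521, -0.031, 0.1384]
orientation: [-3.141, -0.003, -0.347]
force: [6.2, -2.2, -2.5]
gripper_width: 0.0131
```

>>> step_arm --pt "0 0 0.01 0 0 0" --pt "0 0 0.01 0 0 0" --pt "0 0 0 0 0 0"

```text
time: 16.18
tool_pos: [0.5206, -0.0309, 0.1351]
orientation: [-3.141, -0.002, -0.347]
force: [5.5, -1.5, -2.3]
gripper_width: 0.0129
```

>>> step_arm --pt "0 0 0.01 0 0 0" --pt "0 0 0.01 0 0 0" --pt "0 0 0 0 0 0"

```text
time: 16.43
tool_pos: [0.5206, -0.0309, 0.1323]
orientation: [-3.141, -0.002, -0.347]
force: [5.4, -1.8, -1.7]
gripper_width: 0.0131
```

>>> step_arm --pt "0 0 0.007 0 0 0" --pt "0 0 0.007 0 0 0" --pt "0 0 0 0 0 0"

```text
time: 16.68
tool_pos: [0.521, -0.031, 0.131]
orientation: [-3.141, -0.002, -0.347]
force: [5.2, -3.0, 3.1]
gripper_width: 0.0136
```

>>> step_arm --pt "0 0 0.007 0 0 0" --pt "0 0 0.007 0 0 0" --pt "0 0 0 0 0 0"

```text
time: 16.93
tool_pos: [0.5212, -0.0311, 0.1308]
orientation: [-3.141, -0.002, -0.347]
force: [1.8, -1.7, 12.4]
gripper_width: 0.0133
```

>>> step_arm --pt "0 0 0.007 0 0 0" --pt "0 0 0 0 0 0"

```text
time: 17.1
tool_pos: [0.5213, -0.0311, 0.1307]
orientation: [-3.142, -0.002, -0.347]
force: [-0.9, -1.6, 16.8]
gripper_width: 0.0131
```

>>> step_arm --pt "0 0 0.006 0 0 0" --pt "0 0 0 0 0 0"

```text
time: 17.27
tool_pos: [0.5214, -0.0311, 0.1306]
orientation: [-3.142, -0.002, -0.347]
force: [-2.4, -1.1, 22.5]
gripper_width: 0.0132
```

The stop is hard at 22 N. I'll hold briefly, then look to check that it really is the foot on the shank.

>>> step_arm --pt "0 0 0 0 0 0" --pt "0 0 0 0 0 0"

```text
time: 17.43
tool_pos: [0.5214, -0.0311, 0.1305]
orientation: [-3.142, -0.002, -0.347]
force: [-1.4, -0.5, 21.8]
gripper_width: 0.0133
```

Run:
```python
from rig import ctrl
from h import *
import cv2
r=ctrl.get_image("wrist");o=ctrl.get_obs();print(o["tool_pos"],o["orientation"],o["force"])
r["o"]=o;pickle.dump(r,open("w6.pkl","wb"))
cv2.imwrite("pics/w6.png",cv2.resize(r["image"][160:280,243:403,::-1],(800,600),interpolation=cv2.INTER_CUBIC))
```

```text
[ 0.52139013 -0.03106306  0.13057686] [-3.14159036e+00 -2.14724990e-03 -3.46578542e-01] [-2.43194931 -0.80079257 22.34922412]
```

View pics/w6.png

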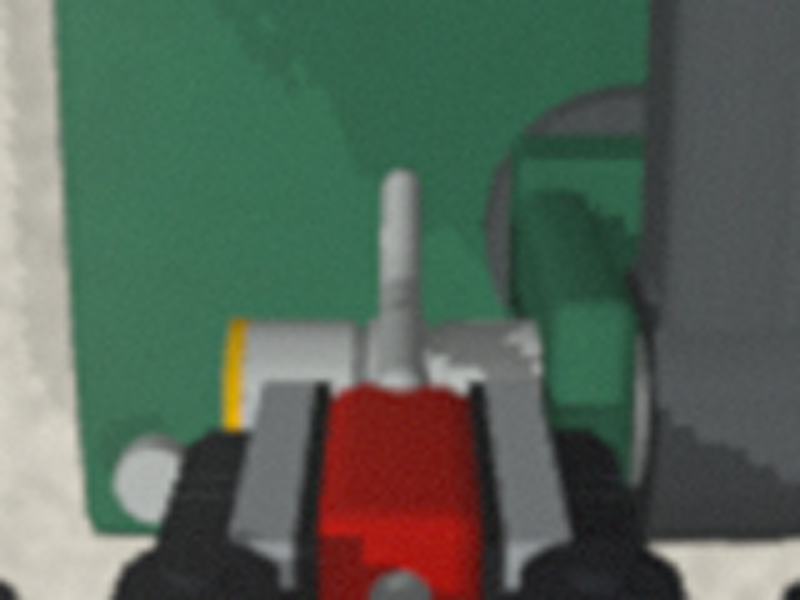

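The springy leg passes over the +x side of the shank with its end at crop (400,170). It is only ~4 px more open than when free (~0.04 rad), so it is past the pinch, but the sideways spring load suggests the clip is held slightly off-centre. I'll ease off, relieve it in x, and press again.

>>> step_arm --pt "0 0 -0.015 0 0 0" --pt "0 0 -0.015 0 0 0" --pt "0 0 0 0 0 0"

```text
time: 17.73
tool_pos: [0.5208, -0.031, 0.1313]
orientation: [-3.141, -0.002, -0.347]
force: [5.5, -2.0, 2.3]
gripper_width: 0.0135
```

>>> step_arm --pt "0.005 0 0 0 0 0" --pt "0.005 0 0 0 0 0" --pt "0 0 0 0 0 0"

```text
time: 17.98
tool_pos: [0.5212, -0.0311, 0.1311]
orientation: [3.142, 0.001, -0.347]
force: [3.1, -1.7, 4.0]
gripper_width: 0.0131
```

>>> step_arm --pt "0.005 0 0 0 0 0" --pt "0.004 -0.001 0 0 0 0" --pt "0 0 0 0 0 0"

```text
time: 18.23
tool_pos: [0.5216, -0.0312, 0.131]
orientation: [3.141, 0.003, -0.347]
force: [-0.0, -1.7, 6.4]
gripper_width: 0.0134
```

>>> step_arm --pt "0 0 0.01 0 0 0" --pt "0 0 0.01 0 0 0" --pt "0 0 0 0 0 0"

```text
time: 18.48
tool_pos: [0.5219, -0.0313, 0.1305]
orientation: [3.141, 0.003, -0.347]
force: [-4.1, -0.4, 19.8]
gripper_width: 0.0134
```

>>> step_arm --pt "0 0 0.005 0 0 0" --pt "0 0 0 0 0 0" --pt "0 0 0 0 0 0"

```text
time: 18.73
tool_pos: [0.522, -0.0313, 0.1305]
orientation: [3.141, 0.003, -0.347]
force: [-4.8, 0.6, 23.6]
gripper_width: 0.013
```

Pressed again at 23.6 N with little sideways load. I'll ease off to near zero, then open only a little (the fork is close by).

>>> step_arm --pt "0 0 -0.015 0 0 0" --pt "0 0 -0.015 0 0 0" --pt "0 0 -0.003 0 0 0" --pt "0 0 0 0 0 0"

```text
time: 19.07
tool_pos: [0.5219, -0.0314, 0.1314]
orientation: [3.141, 0.002, -0.347]
force: [2.4, -2.0, 0.3]
gripper_width: 0.0129
```

>>> step_arm --pt "0 0 0 0 0 0" --pt "0 0 0 0 0 0" --pt "0 0 0 0 0 0" --pt "0 0 0 0 0 0" --grip 180

```text
time: 19.4
tool_pos: [0.5214, -0.0312, 0.1314]
orientation: [3.141, 0.003, -0.347]
force: [0.8, -0.3, -0.1]
gripper_width: 0.025
```

Released cleanly. I'll rise slowly and look.

>>> step_arm --pt "0 0 -0.04 0 0 0" --pt "0 0 -0.08 0 0 0" --pt "0 0 -0.15 0 0 0" --pt "0 0 -0.2 0 0 0" --pt "0 0 -0.2 0 0 0" --pt "0 0 -0.1 0 0 0" --pt "0 0 0 0 0 0" --pt "0 0 0 0 0 0"

```text
time: 20.07
tool_pos: [0.5236, -0.0316, 0.2498]
orientation: [-3.141, -0.004, -0.347]
force: [0.3, -0.1, -0.1]
gripper_width: 0.025
```

Run:
```python
from rig import ctrl
from h import *
import cv2
r=ctrl.get_image("wrist");o=ctrl.get_obs();print(o["tool_pos"],o["orientation"],o["force"])
r["o"]=o;pickle.dump(r,open("w7.pkl","wb"))
print(((wproj(r,[(.5169,-.0293,z) for z in(.111,.175)])-(243,130))*5).round(0).tolist())
cv2.imwrite("pics/w7.png",cv2.resize(r["image"][130:250,243:403,::-1],(800,600),interpolation=cv2.INTER_CUBIC))
```

```text
[ 0.52242351 -0.03148035  0.24799943] [-3.14151142e+00 -1.77231314e-04 -3.46865018e-01] [ 0.17798883 -0.03455809  1.02812421]
[[400.0, 339.0], [400.0, 450.0]]
```

View pics/w7.png

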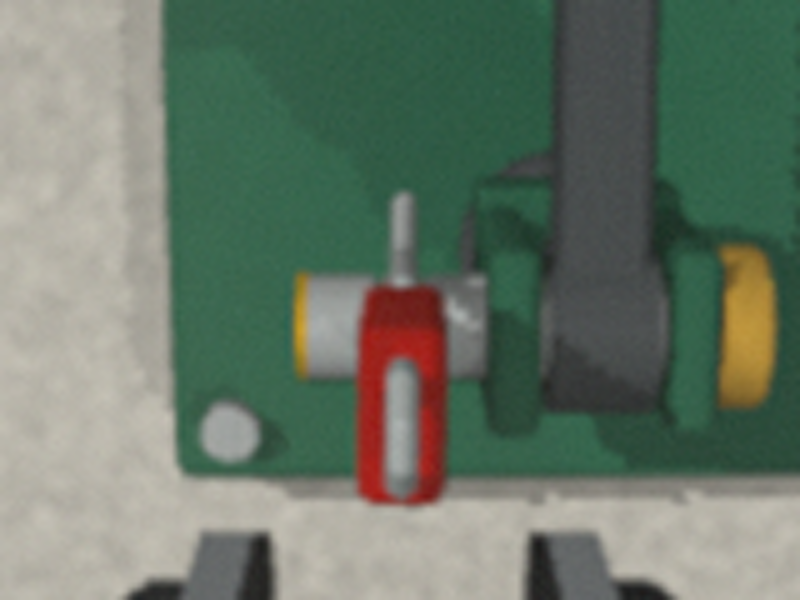

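The clip stands in the hole with the head on the cheek. The loop, grip and leg all line up on column ~402. Next I check the grip edges against an upright clip centred on the hole.

Run:
```python
from h import *
r=pickle.load(open("w7.pkl","rb"));c,s=np.cos(-.347),np.sin(-.347)
V=lambda x,y,z:(.5169+c*x-s*y,-.0293+s*x+c*y,z)
f=lambda *a:((wproj(r,[V(*a)])-(243,130))*5).round(0)[0].tolist()
for za in(.101,.104):
  g=za+.045;print(za,"bottom+x",f(.015,0,g-.016),"top+x",f(.015,0,g+.016),"top-x",f(-.015,0,g+.016),"sides",f(0,.007,g+.016)[0],f(0,-.007,g+.016)[0],"leg end",f(.0185,0,g-.077))
```

```text
0.101 bottom+x [400.0, 283.0] top+x [400.0, 329.0] top-x [400.0, 513.0] sides 355.0 445.0 leg end [400.0, 204.0]
0.104 bottom+x [400.0, 287.0] top+x [400.0, 334.0] top-x [400.0, 520.0] sides 354.0 446.0 leg end [400.0, 206.0]
```

The predicted edges (287 / 334 / ~515, sides 354–446) match what I see (287 / 330 / 503, 358–447) within about 2 mm. The clip is centred, upright and seated, so I'm handing in.

```bash
python3 -c "
from rig import ctrl
print(ctrl.job_done())"
```

```text
the job is handed in; nothing more can be done
None
```

The pin is home and the red clip stands seated in the cross hole. I handed the job in at about 20 s; it reports no verdict.

- **Pin:** I pushed it to a hard stop, held to about 17 N. In the last picture the brass head is still against the cheek.
- **Clip insertion:** The clip went down the hole with no upward push until the stop. The sideways spring force rose to about 6 N, eased slightly, and then I met a hard stop.
- **Pressing:** I pressed at about 22 N, eased off, relieved the sideways load and pressed again at about 24 N. Then I let go and raised the gripper clear.

**Last checks:** In the final picture the grip's edges match an upright clip centred on the hole to about 2 mm. The gripper was clear, with no contact force.

**Not fully confirmed:**
- **Snap:** The 5–15 N push of the snap never showed in the vertical force; I only inferred it from the sideways force and the pictures.
- **Leg opening:** While held, I roughly estimated 0.04 rad, which is above the 0.03 allowed at the end. I did not measure it after letting go.
- **Pin axis height:** The readings differed slightly: 101 mm from the wrist views, 103 mm from the fixed cameras and about 104 mm from where the clip stopped.
- **Bystanders:** I did not check them in a final picture. I noticed no contact with any of them.

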